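# Feed the carrier under the guard with the push stick

### The job

Pick up the slim wooden push stick by its upright grip and, with its nose, push the carrier that lies in the guide channel along under the clear guard until it is fully home against the end stop; keep the fingers off the carrier. Then draw the stick out of the channel and put it back down on the table, clear of the feed station.

Things in the scene. Friction and masses are not known exactly. Their poses are not given: they have to be found in the camera images.
- stick_grip (a point): Loose wooden push stick, slim and long-nosed: sole 190 long x 24 wide x 12 mm thick; on it an upright grip block 60 long x 20 wide, top 75 mm above the underside. This point: middle of the grip, 50 mm above the underside. x points to the nose, y across the 20 mm width, z up. The sole reaches 150 mm ahead of this point, 40 mm behind. 130 g. A bystander with the same grip has a short, 64 mm wide sole.
- stick_nose (a point): Middle of the push stick's square front end, 6 mm above its underside; same axes as the grip point.
- carrier: White plastic carrier block 60 long (x) x 40 wide x 18 mm high, steel disc 26 mm wide, 3 mm thick on top; 120 g, loose. It lies lengthwise in the open part of the guide channel and slides easily. Origin: centre of its underside. White pieces elsewhere on the table are spares.
- station: Fixed feed station: dark base plate 90 wide, guide channel between two aluminium rails. Origin: table level, mid channel; x = feed direction, z up. Floor 8 mm above the table, channel 46 wide, rails 12 wide, tops 24 mm high, x -140 (open end) to 140. Clear guard over x 30 to 140, underside 57 mm high; open above elsewhere. Black weld head 141 mm high over x 100 to 185, steel horn under it.
- station_home (a point): Point on the channel floor, under the guard, where the carrier's origin lies when it is fully home: 110 mm along the station's x axis from its origin, 8 mm up; the end stop's face is 30 mm farther along x. Same axes as the station.
Not all that is in view belongs to the job. Of the things that look like the part that bears stick_grip, take the one that is farthest to the robot's right at the start.

How it is judged (in metres and radians):
On the way, in this order (a step that is already met when the one before it is completed fails the run):
1. the stick is in the channel behind the carrier, which is not yet home (contact force between the fingers and stick above 1 N and x of stick_nose in the frame of station above -0.15 m and y of stick_nose in the frame of station between -0.02 and 0.02 m and z of stick_nose in the frame of station below 0.03 m and x of carrier in the frame of station below 0.09 m), for 0.1 s.
2. the carrier is home, with the stick still in the channel (x of carrier in the frame of station above 0.098 m and x of stick_nose in the frame of station above 0 m and z of stick_nose in the frame of station below 0.04 m), for 0.1 s.
At the end, for the whole second after the job is handed in: The carrier lies flat in the channel within 12 mm of touching the end stop, and the push stick lies still on the table, released, no part of it on the feed station or in its channel (x of carrier in the frame of station above 0.098 m and y of carrier in the frame of station between -0.012 and 0.012 m and height (world z) of carrier below 0.014 m and linear speed of each of carrier, stick below 0.02 m/s and height (world z) of stick_grip between 0 and 0.054 m and (x of stick_nose in the frame of station below -0.142 m or y of stick_nose in the frame of station above 0.05 m or y of stick_nose in the frame of station below -0.05 m or x of stick_nose in the frame of station above 0.2 m)).
It fails at once if the gripper or arm touches the carrier (contact force between any of the fingers, the arm and carrier above 0.5 N).
It also fails if it takes over 53 s, if anything falls off the work surface, if the arm or the gripper's body presses on something with over 40 N, if the wrist force passes 120 N, or if a joint passes its speed limit or range.

### The arm

A 6-joint arm with a two-finger parallel gripper is mounted at the origin on the work surface. World frame = base frame: x ahead of the robot, y to its left, z up, the work surface at z = 0. Lengths are in mm, angles in rad, forces in N, time in s.
With the tool pointing down it reaches from about 300 to 775 mm from the base axis. Payload 14.6 kg.
Tool frame: the origin (TCP) lies on the centre line of the jaws, within the pads' length; the fingertips stand ahead of it and the grasp point (between the pads) is the TCP (manip.tip_reach is the z of the fingertips in the tool frame, in mm); z points along the fingers, y is the direction in which the jaws open and shut (so a half turn about z gives the same grasp; the last joint's range is limited). The gripper opens to 94 mm and grips with 3 to 60 N. Pads are 16 mm wide; open, the fingers measure 119 mm over their backs; the gripper's body (75 mm by 177 mm) begins 78 mm behind the grasp point.
Start: joints at [1.227, 0.3, 1.521, -0, 1.321, -0.067], TCP at [150.301, 529.055, 224.446] pointing down, gripper open.
Joint ranges: [-3.03, 3.03], [-0.79, 2.21], [0.23, 2.52], [-1.04, 4.18], [0, 3.07], [-2.55, 2.55]. Speed limits (rad/s): [2.22, 2.22, 2.57, 3.14, 3.14, 3.14].

### API

Orientations are given as [roll, pitch, yaw] about the fixed x, y, z axes, in that order (R = Rz(yaw) Ry(pitch) Rx(roll)).
In Python, from cell import manip, camera, search_frame, masks_of, tip_of gives the robot as it stands.
- The arm moves only by the tool send_rows, never from a script. Its argument "plan" is a list of rows, each an object with "travel": the shift along the tool's x, y, z in mm, a list of three; "delta_rot": the turn, a rotation vector about the tool's x, y, z in degrees, a list of three; "fingers": the gripper's target within -1 to 1 (shut at 1, half-way at 0, fully open at -1). In form: [{"travel": [dx, dy, dz], "delta_rot": [wx, wy, wz], "fingers": fingers}, ...]. A call has 1 to 20 rows; each row shifts and turns the commanded pose from where the row before left it, along the tool's axes as they then stand; what a row does not reach is not made up. A row lasts 1/8 s, in which the tool goes at most 62.5 mm and 10.7 degrees, less where a joint would pass 70% of its speed; a pose out of reach is approached as far as the arm can. A call is refused whole if a number of a shift passes 62.5 or a number of a turn 10.7, either way. A call with a gripper value outside its range is refused whole. The fingers move at their own pace and stop on an object; "grip_force" is the grip in N (left out, the last holds). Time passes only in rows, so rows that do not move let the fingers close. It gives the time, the measured TCP pose, the force and the opening at its end, in the units of the state.
- manip.read_state(): the state, without advancing time (a new reading comes with each control period).
- camera(name): name is "side" or "top" or "wrist"; returns a dict with "color" (480x640x3 uint8, red, green, blue), "z_map" (480x640 float32, mm along the optical axis (not along the pixel's ray), 0 where there is no reading), "fov_y" (degrees; the focal length in pixels is half the picture's height over the tangent of half this angle, whatever the lens; pixels are square), "cx", "cy" (the principal point, pixels), "k1" (the pictures are not rectified: a ray, as slopes to the right and down, at radius r is drawn at 1 + k1 r^2 times it, then the intrinsics apply), "world_from_camera" (4x4, takes a point from camera to world coordinates); the wrist camera has in their place "tool_from_camera" (4x4, takes a point from camera to tool coordinates, whose origin is the TCP and whose axes are the flange's). Camera axes: x right, y up, looking along -z (the intrinsics and any distortion apply to the point x, -y, -z); pixel columns grow to the right and rows downward; lengths in mm; the calibration is good to about 2 mm. A picture is of the moment at which its call begins: read the wrist's pose just before it.
- manip.sign_off(): hands the job in, once; it reports no verdict.
Trained networks look in the newest picture that a camera, given by its name, has taken for a name from the list of things; names that differ only in an ending like _2 or _b are one class to them, and where a whole thing is asked for, a point or a joint stands for the part that bears it (a point fixed in the world has none). Each returns a list of dicts, best first, with "confidence" (0 to 1); they miss things now and then, are a little off and sometimes report something else, mostly with a low value. They report only what shows in the picture. A call takes as long as a camera call. They do not tell look-alikes from the thing itself.
- search_frame(name, camera): "at" ([x, y, z] in mm, in the coordinates of the camera as it stood for that picture, good to about 4 mm: the middle of the surface that is visible of it).
- masks_of(name, camera): "region" (480x640 bool, what is visible of it).
- tip_of(name, camera): "at" ([x, y, z] in mm, in the coordinates of the camera as it stood for that picture, good to about 4 mm: a listed point, or the origin of a listed thing).
The state is a dict: "clock": time; "joints": joint angles; "qd": joint speeds; "effort": joint torques, N m; "eef_pos": TCP position; "eef_rot": TCP orientation; "wrist_force": force on the tool from outside, world axes, zero at the start; "moment": the same for the moment, N m; "finger_gap": finger opening in mm.
Only numpy, scipy, OpenCV 4.12 (cv2) and the standard library are available. Lean on these libraries where they do the work, as an engineer would, in place of code of your own. Each camera call takes 0.05 s, during which the arm holds its last target. There are 200 camera calls.

## Working session

There is one attempt and no reset: what is moved stays moved. The work goes in short steps, Python scripts to look and compute and a tool call to move; the robot and the scene stay as the last step left them, time stands still between calls to the robot, and variables do not carry over. Pictures are saved under pics/ and viewed, about 8 in all and at most 12, crops included, and the job is handed in when it is done.

Besides the shell and the picture viewer there is one more tool, called after "Request:" as name([rows], argument=value, ...), one row to a line, values as JSON. send_rows: Moves the arm, as the interface text tells. Its arguments: {"type":"object","properties":{"plan":{"type":"array"},"grip_force":{"type":"number"}},"required":["plan"]}

```bash
ls; mkdir -p pics; cat > h.py <<'E'
import numpy as np, cv2
from cell import manip, camera, search_frame, masks_of, tip_of
def shot(n):
    c=camera(n); return c
def w(c,p): return (np.array(c["world_from_camera"])@np.r_[p,1])[:3]
def cloud(c,T=None):
    f=240/np.tan(np.radians(c["fov_y"])/2)
    v,u=np.mgrid[0:480,0:640]
    K=np.array([[f,0,c["cx"]],[0,f,c["cy"]],[0,0,1.]])
    p=cv2.undistortPoints(np.stack([u,v],-1).reshape(-1,1,2).astype(np.float64),K,np.array([c["k1"],0,0,0.])).reshape(480,640,2)
    z=c["z_map"]
    P=np.stack([p[...,0]*z,-p[...,1]*z,-z,np.ones_like(z)],-1)
    T=np.array(c["world_from_camera"]) if T is None else T
    W=(P@T.T)[...,:3]; W[z==0]=np.nan
    return W
E
python3 - <<'E'
from h import *
print(manip.read_state(), manip.tip_reach)
for n in ("top","side"):
    c=shot(n); cv2.imwrite(f"pics/{n}0.png",c["color"][...,::-1])
    print(n,c["fov_y"],c["k1"],w(c,[0,0,0]))
    np.save(f"{n}0.npy",cloud(c))
    for t in ("stick_grip","stick_nose","carrier","station","station_home"):
        for r in tip_of(t,n): print(t,round(r["confidence"],2),w(c,r["at"]).round(1))
    for t in ("stick_grip","carrier","station"):
        for r in masks_of(t,n):
            v,u=np.nonzero(r["region"]); print("mask",t,round(r["confidence"],2),u.min(),u.max(),v.min(),v.max(),len(u))
E
```

```text
pics
{'clock': 0.0, 'joints': array([ 1.22739922e+00,  3.00464819e-01,  1.52157019e+00, -2.86389587e-05,
        1.32067417e+00, -6.66203146e-02]), 'qd': array([ 3.56567987e-06, -1.80844229e-03, -2.58268236e-04,  7.63689591e-04,
       -6.26151191e-04,  4.73489407e-04]), 'effort': array([-1.30441786e-04, -5.31802976e+01, -3.52743852e+01,  7.08482321e-02,
        2.43696116e-02, -1.10207927e-04]), 'eef_pos': array([150.23351013, 528.84407226, 223.89436397]), 'eef_rot': array([-3.14047676e+00, -4.66497022e-05,  2.86482294e+00]), 'wrist_force': array([-0.24908763,  0.39455476,  0.04411415]), 'moment': array([-0.00492154,  0.00033827, -0.06412762]), 'finger_gap': 94.0574567515445} 19.0
top 47.25623628038182 -0.02056115996848822 [ 432.50554345  -68.74928062 1015.6773366 ]
stick_grip 0.74 [767.  -48.8  45.4]
stick_grip 0.66 [ 452.2 -382.1   51.6]
stick_nose 0.82 [ 435.4 -236.3    6.2]
stick_nose 0.73 [ 732.9 -197.     5.9]
carrier 0.62 [575.9  52.4   4.4]
station 0.7 [577.8  77.3  -4.1]
mask stick_grip 0.81 407 517 292 319 1536
mask stick_grip 0.58 284 382 122 163 1669
mask carrier 0.92 233 266 226 250 738
mask station 0.71 110 312 211 270 8347
side 50.49614499094522 0.035299221832738 [ 264.58581428 -541.69456156  693.96941734]
stick_grip 0.93 [ 449.1 -378.5   54.9]
stick_grip 0.85 [766.5 -48.5  49.7]
stick_nose 0.96 [ 439.3 -231.7    7.4]
stick_nose 0.71 [ 737.8 -192.     8.1]
carrier 0.96 [581.4  51.7  11.9]
station 0.8 [5.769e+02 8.120e+01 2.000e-01]
station_home 0.81 [569.  193.8   5.6]
station_home 0.55 [ 452.  -378.9   54.6]
mask stick_grip 0.93 372 430 169 265 1747
mask stick_grip 0.77 287 393 364 479 3542
mask carrier 0.72 254 289 195 224 610
mask station 0.64 198 328 100 263 7452
```

View pics/top0.png

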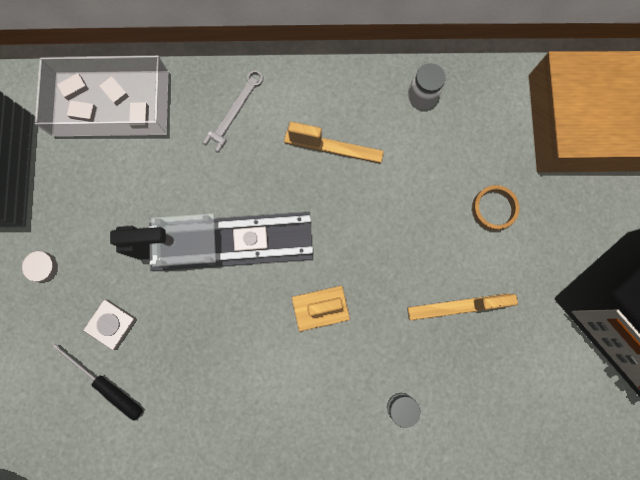

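View pics/side0.png

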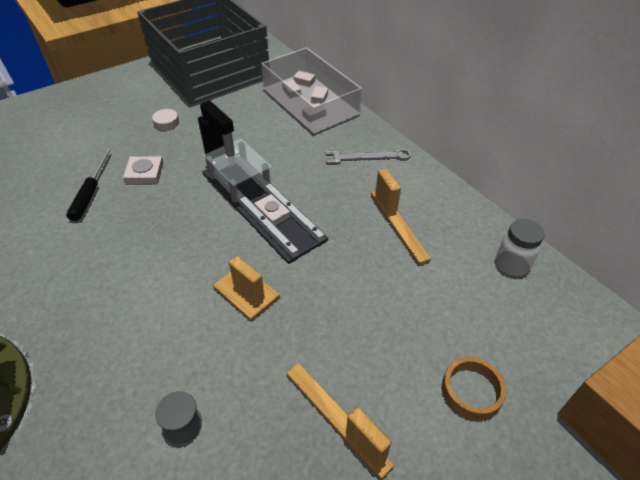

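The top view shows the robot's right at larger columns. The target stick is the rightmost one (nose ~(410,313), grip ~(498,302)), and the carrier is in the channel at (250,238), with the open end at (312,240). The side view agrees: target stick at bottom (290-390, 370-475). Next I measure its pose and the station's precisely.

```bash
python3 - <<'E'
from h import *
for n in ("top","side"):
    W=np.load(f"{n}0.npy"); im=cv2.imread(f"pics/{n}0.png").astype(int)
    B=im[...,0];R=im[...,2]
    tab=W[(abs(W[...,2])<8)]; print(n,"table z",np.median(tab[:,2]))
    X,Y,Z=W[...,0],W[...,1],W[...,2]
    wood=(R-B>50)&(X>400)&(X<490)&(Y>-440)&(Y<-215)
    for nm,zr in (("sole",(6,20)),("top",(66,84))):
        m=wood&(Z>zr[0])&(Z<zr[1]); P=W[m][:,:2].astype(np.float32)
        r=cv2.minAreaRect(P); print(nm,len(P),r,np.median(W[m][:,2]),P.min(0),P.max(0))
    # rails: bright, z 18..30
    m=(B>150)&(abs(R-B)<40)&(Z>18)&(Z<32)&(X>520)&(X<640)&(Y>-80)&(Y<60)
    P=W[m]; 
    k=m.astype(np.uint8); nc,lab,st,ce=cv2.connectedComponentsWithStats(k)
    for i in range(1,nc):
        if st[i,4]>60:
            Q=W[lab==i][:,:3].astype(np.float32); print("bright",st[i],cv2.minAreaRect(np.ascontiguousarray(Q[:,:2])),np.median(Q[:,2]),Q.min(0),Q.max(0))
    m=(X>500)&(X<650)&(Y>-90)&(Y<40)&(Z>16)&(Z<30)
    Q=W[m]
    # bins along y
    for y in range(-80,40,15):
        s=Q[abs(Q[:,1]-y)<3]
        if len(s): print(y,np.sort(s[:,0]).round()[::max(1,len(s)//12)])
E
```

```text
top table z -0.6688778217629192
sole 905 ((447.76507568359375, -326.13800048828125), (23.462646484375, 187.87100219726562), 6.590000629425049) 11.627304626146042 [ 426.40427 -418.13474] [ 470.0337  -232.51488]
top 398 ((454.4533996582031, -381.6139831542969), (20.003559112548828, 58.816627502441406), 6.298740386962891) 74.39486697927128 [ 442.70712 -411.2861 ] [ 466.05347 -352.04013]
bright [246 215  64  11 397] ((610.5194702148438, 2.2196197509765625), (12.27958869934082, 115.86898803710938), 2.916893720626831) 23.024622 [601.6372   -55.439148  18.125914] [619.23206   59.983112  27.903786]
bright [246 227  21  23 431] ((578.6121826171875, 42.49181365966797), (38.81517028808594, 36.96934509277344), 3.7330586910247803) 25.751223 [558.17834   23.38793   18.176151] [598.1282    59.900723  31.850914]
bright [246 246  66  12 406] ((552.3994140625, 0.7856636047363281), (11.99128246307373, 118.8315658569336), 3.2329483032226562) 23.255884 [543.1976   -58.33609   18.018908] [561.57196   59.880005  28.149609]
-50 [550. 551. 553. 554. 556. 559. 561. 608. 610. 611. 615. 617. 619.]
-35 [549. 550
[... 1122 characters left out ...]
2677] [617.6135    41.882534  28.919006]
bright [261 218  28  27 191] ((552.3809204101562, 1.0218849182128906), (11.8572416305542, 75.68138885498047), 3.1272096633911133) 25.766968 [545.1275   -37.042625  22.421673] [559.8355    38.55193   29.449545]
-50 [550. 550. 551. 554. 556. 558. 562. 608. 609. 611. 613. 617. 619.]
-35 [549. 549. 550. 551. 553. 555. 558. 607. 608. 608. 609. 612. 613. 617.]
-20 [548. 548. 549. 551. 553. 554. 557. 559. 606. 607. 607. 608. 611. 612.
 616.]
-5 [547. 548. 548. 549. 552. 555. 557. 605. 606. 608. 611. 613. 616.]
10 [547. 547. 548. 551. 553. 554. 556. 558. 604. 605. 606. 608. 610. 613.
 616.]
25 [545. 551. 561. 565. 570. 575. 578. 583. 589. 593. 599. 607. 615.]
```

Request:
send_rows([
  {"travel":[0,0,0],"delta_rot":[0,0,9.67],"fingers":-1},
  {"travel":[0,0,0],"delta_rot":[0,0,9.67],"fingers":-1},
  {"travel":[0,0,0],"delta_rot":[0,0,9.67],"fingers":-1},
  {"travel":[0,0,0],"delta_rot":[0,0,9.67],"fingers":-1},
  {"travel":[0,0,0],"delta_rot":[0,0,9.67],"fingers":-1},
  {"travel":[0,0,0],"delta_rot":[0,0,9.67],"fingers":-1},
  {"travel":[0,0,0],"delta_rot":[0,0,9.67],"fingers":-1},
  {"travel":[-41,25,0],"delta_rot":[0,0,0],"fingers":-1},
  {"travel":[-41,25,0],"delta_rot":[0,0,0],"fingers":-1},
  {"travel":[-41,25,0],"delta_rot":[0,0,0],"fingers":-1},
  {"travel":[-41,25,0],"delta_rot":[0,0,0],"fingers":-1},
  {"travel":[-41,25,0],"delta_rot":[0,0,0],"fingers":-1},
  {"travel":[-41,25,0],"delta_rot":[0,0,0],"fingers":-1},
  {"travel":[-41,25,0],"delta_rot":[0,0,0],"fingers":-1},
  {"travel":[-41,25,0],"delta_rot":[0,0,0],"fingers":-1},
  {"travel":[-41,25,0],"delta_rot":[0,0,0],"fingers":-1},
  {"travel":[-41,25,0],"delta_rot":[0,0,0],"fingers":-1},
  {"travel":[0,0,0],"delta_rot":[0,0,0],"fingers":-1},
  {"travel":[0,0,0],"delta_rot":[0,0,0],"fingers":-1},
])

```text
clock: 3.28
eef_pos: [444.5, 150.0, 224.4]
eef_rot: [-3.141, -0.0, 1.683]
wrist_force: [0.2, 0.2, -0.9]
finger_gap: 94.0
```

Request:
send_rows([
  {"travel":[-48.1,-4.5,0],"delta_rot":[0,0,0],"fingers":-1},
  {"travel":[-48.1,-4.5,0],"delta_rot":[0,0,0],"fingers":-1},
  {"travel":[-48.1,-4.5,0],"delta_rot":[0,0,0],"fingers":-1},
  {"travel":[-48.1,-4.5,0],"delta_rot":[0,0,0],"fingers":-1},
  {"travel":[-48.1,-4.5,0],"delta_rot":[0,0,0],"fingers":-1},
  {"travel":[-48.1,-4.5,0],"delta_rot":[0,0,0],"fingers":-1},
  {"travel":[-48.1,-4.5,0],"delta_rot":[0,0,0],"fingers":-1},
  {"travel":[-48.1,-4.5,0],"delta_rot":[0,0,0],"fingers":-1},
  {"travel":[-48.1,-4.5,0],"delta_rot":[0,0,0],"fingers":-1},
  {"travel":[-48.1,-4.5,0],"delta_rot":[0,0,0],"fingers":-1},
  {"travel":[-48.1,-4.5,0],"delta_rot":[0,0,0],"fingers":-1},
  {"travel":[0,0,0],"delta_rot":[0,0,0],"fingers":-1},
  {"travel":[0,0,0],"delta_rot":[0,0,0],"fingers":-1},
])

```text
clock: 4.9
eef_pos: [455.5, -380.2, 224.4]
eef_rot: [-3.141, -0.001, 1.685]
wrist_force: [0.2, -0.4, -0.2]
finger_gap: 93.9
```

```bash
python3 - <<'E'
from h import *
from scipy.spatial.transform import Rotation as Ro
s=manip.read_state(); print(s["eef_pos"],s["eef_rot"],s["joints"])
c=camera("wrist"); T=np.eye(4); T[:3,:3]=Ro.from_euler("xyz",s["eef_rot"]).as_matrix(); T[:3,3]=s["eef_pos"]
W=cloud(c,T@np.array(c["tool_from_camera"])); cv2.imwrite("pics/w0.png",c["color"][...,::-1])
im=c["color"].astype(int); wood=im[...,0]-im[...,2]>50
for zr in ((6,20),(66,84)):
    m=wood&(W[...,2]>zr[0])&(W[...,2]<zr[1])&(W[...,0]>400)&(W[...,0]<490)
    P=W[m][:,:2].astype(np.float32)
    if len(P): print(len(P),cv2.minAreaRect(P),np.median(W[m][:,2]))
E
```

```text
[ 455.53769913 -380.20510402  224.35273944] [-3.14144751e+00 -5.05276105e-04  1.68456771e+00] [-7.57315985e-01  3.97377266e-01  1.39058324e+00  2.19492070e-04
  1.35411218e+00 -8.71134642e-01]
4250 ((443.2874450683594, -296.56939697265625), (23.754703521728516, 128.10690307617188), 6.764937877655029) 12.388016011004538
1850 ((453.2578430175781, -380.7037658691406), (18.619325637817383, 57.93028259277344), 6.236578464508057) 75.34033271151833
```

Request:
send_rows([
  {"travel":[-0.7,-1.6,30],"delta_rot":[0,0,0],"fingers":-1},
  {"travel":[0,0,30],"delta_rot":[0,0,0],"fingers":-1},
  {"travel":[0,0,30],"delta_rot":[0,0,0],"fingers":-1},
  {"travel":[0,0,30],"delta_rot":[0,0,0],"fingers":-1},
  {"travel":[0,0,30],"delta_rot":[0,0,0],"fingers":-1},
  {"travel":[0,0,15],"delta_rot":[0,0,0],"fingers":-1},
  {"travel":[0,0,12],"delta_rot":[0,0,0],"fingers":-1},
  {"travel":[0,0,0],"delta_rot":[0,0,0],"fingers":-1},
  {"travel":[0,0,0],"delta_rot":[0,0,0],"fingers":1},
  {"travel":[0,0,0],"delta_rot":[0,0,0],"fingers":1},
  {"travel":[0,0,0],"delta_rot":[0,0,0],"fingers":1},
  {"travel":[0,0,0],"delta_rot":[0,0,0],"fingers":1},
  {"travel":[0,0,0],"delta_rot":[0,0,0],"fingers":1},
  {"travel":[0,0,0],"delta_rot":[0,0,0],"fingers":1},
  {"travel":[0,0,0],"delta_rot":[0,0,0],"fingers":1},
  {"travel":[0,0,0],"delta_rot":[0,0,0],"fingers":1},
], grip_force=30)

```text
clock: 6.95
eef_pos: [453.6, -382.4, 47.4]
eef_rot: [3.142, 0.0, 1.683]
wrist_force: [0.6, 0.8, -0.4]
finger_gap: 20.1
```

Request:
send_rows([
  {"travel":[0,0,-20],"delta_rot":[0,0,0],"fingers":1},
  {"travel":[0,0,-20],"delta_rot":[0,0,0],"fingers":1},
  {"travel":[0,0,-20],"delta_rot":[0,0,0],"fingers":1},
  {"travel":[0,0,0],"delta_rot":[0,0,1.7],"fingers":1},
  {"travel":[0,0,0],"delta_rot":[0,0,1.7],"fingers":1},
  {"travel":[25,18.5,0],"delta_rot":[0,0,0],"fingers":1},
  {"travel":[25,18.5,0],"delta_rot":[0,0,0],"fingers":1},
  {"travel":[25,18.5,0],"delta_rot":[0,0,0],"fingers":1},
  {"travel":[25,18.5,0],"delta_rot":[0,0,0],"fingers":1},
  {"travel":[25,18.5,0],"delta_rot":[0,0,0],"fingers":1},
  {"travel":[25,18.5,0],"delta_rot":[0,0,0],"fingers":1},
  {"travel":[25,18.5,0],"delta_rot":[0,0,0],"fingers":1},
  {"travel":[25,18.5,0],"delta_rot":[0,0,0],"fingers":1},
  {"travel":[0,0,0],"delta_rot":[0,0,0],"fingers":1},
  {"travel":[0,0,0],"delta_rot":[0,0,0],"fingers":1},
])

```text
clock: 8.82
eef_pos: [590.2, -175.2, 106.8]
eef_rot: [-3.14, -0.0, 1.623]
wrist_force: [0.5, -0.2, -1.8]
finger_gap: 19.8
```

```bash
cat > m.py <<'E'
from h import *
import sys
s=manip.read_state(); print(s["clock"],s["eef_pos"].round(1),np.degrees(s["eef_rot"]).round(2),s["wrist_force"].round(1),s["finger_gap"])
k=sys.argv[1]
for n in ("top","side"):
    c=shot(n); W=cloud(c); im=c["color"].astype(int); cv2.imwrite(f"pics/{n}{k}.png",c["color"][...,::-1])
    m=(im[...,0]-im[...,2]>50)&(W[...,0]>540)&(W[...,0]<640)&(W[...,1]>-300)&(W[...,1]<60)&(W[...,2]>8)&(W[...,2]<130)
    P=W[m]; print(n,"wood",len(P))
    yb=P[:,1].max() if len(P) else 0
    for y in np.arange(-140,60,20):
        q=P[abs(P[:,1]-y)<6]
        if len(q)>8: print(int(y),"x",np.percentile(q[:,0],[3,97]).round(1),"z",np.percentile(q[:,2],[20,50,90]).round(1),len(q))
    print("ymax",yb)
    for t in ("stick_nose","stick_grip","carrier"):
        for r in tip_of(t,n): print(t,round(r["confidence"],2),w(c,r["at"]).round(1))
E
python3 m.py 1
```

```text
8.825 [ 590.2 -175.2  106.8] [-1.7993e+02 -2.0000e-02  9.3020e+01] [ 0.5 -0.2 -1.8] 19.83387507890428
top wood 682
-100 x [575.2 596.8] z [69.4 70.9 72.9] 91
-80 x [574.1 596.9] z [69.3 70.7 72.5] 99
-60 x [573.1 595.6] z [69.  70.6 72.8] 93
-40 x [571.9 594.3] z [68.6 70.5 72.8] 98
ymax -25.91711382476455
stick_nose 0.87 [580.3 -31.3  65.1]
stick_grip 0.62 [765.2 -49.   47.1]
carrier 0.98 [576.3  53.3   4. ]
side wood 773
-140 x [577.2 588.9] z [69.6 73.3 75.1] 39
-120 x [591.1 596.6] z [72.5 73.  75. ] 9
ymax 26.946412410224752
stick_nose 0.97 [584.2 -25.6  67.5]
stick_nose 0.74 [ 739.9 -192.1    5.4]
stick_grip 0.77 [765.3 -49.9  51.4]
stick_grip 0.76 [ 587.6 -169.5  112.3]
carrier 0.68 [580.   49.7   9.5]
```

Request:
send_rows([
  {"travel":[0,0.4,15],"delta_rot":[0,0,0],"fingers":1},
  {"travel":[0,0,15],"delta_rot":[0,0,0],"fingers":1},
  {"travel":[0,0,10],"delta_rot":[0,0,0],"fingers":1},
  {"travel":[0,0,8],"delta_rot":[0,0,0],"fingers":1},
  {"travel":[0,0,0],"delta_rot":[0,0,0],"fingers":1},
  {"travel":[0,0,0],"delta_rot":[0,0,0],"fingers":1},
  {"travel":[0,0,0],"delta_rot":[0,0,0],"fingers":1},
])

```text
clock: 10.1
eef_pos: [591.3, -174.9, 59.9]
eef_rot: [3.141, 0.0, 1.624]
wrist_force: [0.1, -0.5, -0.9]
finger_gap: 19.9
```

```bash
python3 m.py 2; python3 -c "
import cv2
a=cv2.imread('pics/top2.png')[170:350,90:530];b=cv2.imread('pics/side2.png')[60:380,150:450]
a=cv2.resize(a,None,fx=1.0,fy=1.0);import numpy as np
c=np.zeros((320,740,3),np.uint8);c[:180,:440]=a;c[:,440:]=b;cv2.imwrite('pics/c2.png',c)"
```

```text
10.1 [ 591.3 -174.9   59.9] [1.7996e+02 2.0000e-02 9.3050e+01] [ 0.1 -0.5 -0.9] 19.853544858234486
top wood 608
-100 x [576.5 599.5] z [22.2 23.6 25.6] 72
-80 x [575.2 598.1] z [22.  23.8 25.9] 84
-60 x [574.4 596.4] z [22.6 23.6 26.5] 85
-40 x [573.4 595.2] z [21.8 23.5 25.6] 90
-20 x [573.7 594.2] z [21.7 23.3 25.5] 13
ymax -25.57152720479823
stick_nose 0.89 [582.6 -27.7  18.6]
stick_nose 0.89 [ 730.8 -195.9    4.3]
stick_grip 0.95 [766.1 -49.7  47. ]
carrier 0.58 [576.6  51.9   7.5]
side wood 834
-140 x [578.6 588.8] z [23.8 25.7 27.6] 29
ymax -10.456180318041902
stick_nose 0.93 [ 737.3 -192.1   10.6]
stick_nose 0.92 [584.5 -20.9  20.6]
stick_grip 0.77 [ 590.2 -171.5   71.6]
carrier 0.68 [580.5  53.8  10.1]
```

View pics/c2.png

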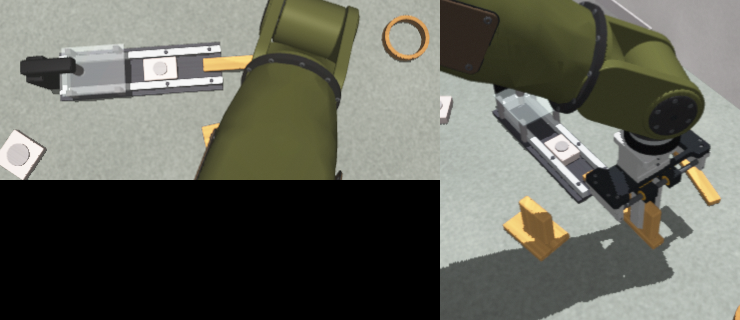

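The stick sits in the channel centre behind the carrier (crop ~(205-250, 64), carrier ~(160,68)). Now I push.

Request:
send_rows([
  {"travel":[0,-0.4,1.3],"delta_rot":[0,0,0],"fingers":1},
  {"travel":[10,0,0],"delta_rot":[0,0,0],"fingers":1},
  {"travel":[10,0,0],"delta_rot":[0,0,0],"fingers":1},
  {"travel":[10,0,0],"delta_rot":[0,0,0],"fingers":1},
  {"travel":[10,0,0],"delta_rot":[0,0,0],"fingers":1},
  {"travel":[10,0,0],"delta_rot":[0,0,0],"fingers":1},
  {"travel":[10,0,0],"delta_rot":[0,0,0],"fingers":1},
  {"travel":[10,0,0],"delta_rot":[0,0,0],"fingers":1},
  {"travel":[10,0,0],"delta_rot":[0,0,0],"fingers":1},
  {"travel":[10,0,0],"delta_rot":[0,0,0],"fingers":1},
  {"travel":[10,0,0],"delta_rot":[0,0,0],"fingers":1},
  {"travel":[10,0,0],"delta_rot":[0,0,0],"fingers":1},
  {"travel":[10,0,0],"delta_rot":[0,0,0],"fingers":1},
  {"travel":[10,0,0],"delta_rot":[0,0,0],"fingers":1},
  {"travel":[10,0,0],"delta_rot":[0,0,0],"fingers":1},
  {"travel":[10,0,0],"delta_rot":[0,0,0],"fingers":1},
  {"travel":[0,0,0],"delta_rot":[0,0,0],"fingers":1},
  {"travel":[0,0,0],"delta_rot":[0,0,0],"fingers":1},
])

```text
clock: 12.75
eef_pos: [582.6, -25.1, 58.1]
eef_rot: [-3.141, -0.0, 1.624]
wrist_force: [0.2, -1.4, -1.6]
finger_gap: 20.2
```

```bash
python3 m.py 3; python3 -c "
import cv2,numpy as np
a=cv2.imread('pics/top3.png')[190:290,90:350];b=cv2.imread('pics/side3.png')[70:290,160:360]
c=np.zeros((440,800,3),np.uint8);c[:154,:400]=cv2.resize(a,(400,154));c[:,400:]=cv2.resize(b,(400,440));cv2.imwrite('pics/c3.png',c)"
```

```text
12.75 [582.6 -25.1  58.1] [-1.7999e+02 -1.0000e-02  9.3050e+01] [ 0.2 -1.4 -1.6] 20.215138812112837
top wood 0
ymax 0
stick_nose 0.55 [ 731.3 -195.7    4. ]
stick_nose 0.49 [574.3 123.2  18. ]
stick_grip 0.97 [766.8 -50.7  46.4]
side wood 810
-60 x [573.8 591.9] z [22.1 25.2 70.4] 147
-40 x [572.9 589.2] z [32.8 72.3 87.5] 156
-20 x [571.2 588.6] z [21.3 26.9 87.8] 32
0 x [569.4 571.4] z [20.4 22.3 24. ] 11
20 x [568.9 582.1] z [22.2 24.1 25.6] 42
40 x [568.6 590.2] z [23.2 24.4 25.9] 66
ymax 54.421611077168336
stick_nose 0.97 [ 737.8 -193.6    6. ]
stick_grip 0.86 [766.8 -49.   46.9]
stick_grip 0.81 [578.6 -22.4  65.6]
```

View pics/c3.png

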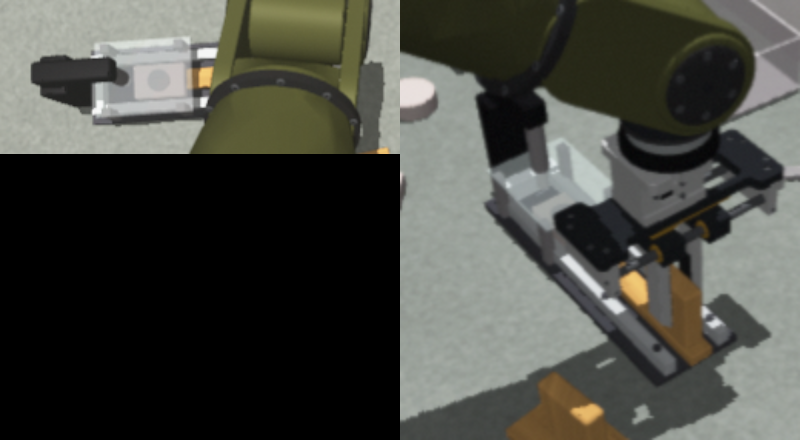

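The carrier is under the guard at crop (158,80), with the nose right behind it at ~190. The gripper has ample room to the guard and head. Continuing.

Request:
send_rows([
  {"travel":[7,0,0],"delta_rot":[0,0,0],"fingers":1},
  {"travel":[7,0,0],"delta_rot":[0,0,0],"fingers":1},
  {"travel":[6,0,0],"delta_rot":[0,0,0],"fingers":1},
  {"travel":[5,0,0],"delta_rot":[0,0,0],"fingers":1},
  {"travel":[3,0,0],"delta_rot":[0,0,0],"fingers":1},
  {"travel":[2,0,0],"delta_rot":[0,0,0],"fingers":1},
  {"travel":[0,0,0],"delta_rot":[0,0,0],"fingers":1},
  {"travel":[0,0,0],"delta_rot":[0,0,0],"fingers":1},
])

```text
clock: 14.15
eef_pos: [581.1, 4.8, 58.2]
eef_rot: [3.142, -0.0, 1.624]
wrist_force: [0.3, 0.3, -2.1]
finger_gap: 19.6
```

Request:
send_rows([
  {"travel":[1.5,0,0],"delta_rot":[0,0,0],"fingers":1},
  {"travel":[1.5,0,0],"delta_rot":[0,0,0],"fingers":1},
  {"travel":[0,0,0],"delta_rot":[0,0,0],"fingers":1},
  {"travel":[0,0,0],"delta_rot":[0,0,0],"fingers":1},
])

```text
clock: 14.65
eef_pos: [580.9, 8.0, 58.1]
eef_rot: [-3.142, -0.0, 1.624]
wrist_force: [-1.3, -0.2, -1.1]
finger_gap: 19.8
```

Request:
send_rows([
  {"travel":[1,0,0],"delta_rot":[0,0,0],"fingers":1},
  {"travel":[1,0,0],"delta_rot":[0,0,0],"fingers":1},
  {"travel":[0,0,0],"delta_rot":[0,0,0],"fingers":1},
  {"travel":[0,0,0],"delta_rot":[0,0,0],"fingers":1},
])

```text
clock: 15.15
eef_pos: [580.8, 10.0, 58.1]
eef_rot: [-3.142, -0.0, 1.624]
wrist_force: [-0.1, 0.2, -0.4]
finger_gap: 20.1
```

Request:
send_rows([
  {"travel":[1,0,0],"delta_rot":[0,0,0],"fingers":1},
  {"travel":[1,0,0],"delta_rot":[0,0,0],"fingers":1},
  {"travel":[0,0,0],"delta_rot":[0,0,0],"fingers":1},
  {"travel":[0,0,0],"delta_rot":[0,0,0],"fingers":1},
])

```text
clock: 15.65
eef_pos: [580.9, 11.5, 58.3]
eef_rot: [3.141, 0.001, 1.624]
wrist_force: [0.1, -4.5, -0.9]
finger_gap: 19.6
```

```bash
python3 m.py 4|grep -v "x \["; python3 -c "
import cv2,numpy as np
a=cv2.imread('pics/top4.png')[190:290,90:350]
cv2.imwrite('pics/c4.png',cv2.resize(a,(780,300),interpolation=cv2.INTER_CUBIC))"
```

```text
15.65 [580.9  11.5  58.3] [1.7998e+02 4.0000e-02 9.3040e+01] [ 0.1 -4.5 -0.9] 19.635705727943943
top wood 0
ymax 0
stick_nose 0.95 [ 730.5 -195.7    2.8]
stick_grip 0.59 [765.7 -51.7  48.2]
side wood 635
ymax 59.98987547036677
stick_nose 0.81 [ 741.9 -195.9    4.5]
stick_grip 0.83 [576.4  15.1  65.4]
stick_grip 0.83 [767.4 -48.3  48.7]
```

View pics/c4.png

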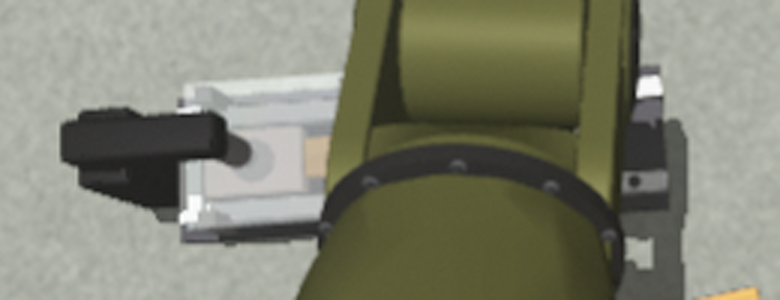

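The carrier's left edge is at crop ~205, at the guard's end by the stop. The force rose to 4.5 N. I'll add one small nudge to confirm.

Request:
send_rows([
  {"travel":[1,0,0],"delta_rot":[0,0,0],"fingers":1},
  {"travel":[0,0,0],"delta_rot":[0,0,0],"fingers":1},
  {"travel":[0,0,0],"delta_rot":[0,0,0],"fingers":1},
])

```text
clock: 16.42
eef_pos: [581.0, 11.6, 58.5]
eef_rot: [3.141, 0.002, 1.624]
wrist_force: [0.3, -10.9, 1.4]
finger_gap: 19.7
```

Home against the stop (position held, 11 N). Now I draw the stick out.

Request:
send_rows([
  {"travel":[-3,0,0],"delta_rot":[0,0,0],"fingers":1},
  {"travel":[-7,0,0],"delta_rot":[0,0,0],"fingers":1},
  {"travel":[-15,0,0],"delta_rot":[0,0,0],"fingers":1},
  {"travel":[-15,0,0],"delta_rot":[0,0,0],"fingers":1},
  {"travel":[-15,0,0],"delta_rot":[0,0,0],"fingers":1},
  {"travel":[-15,0,0],"delta_rot":[0,0,0],"fingers":1},
  {"travel":[-15,0,0],"delta_rot":[0,0,0],"fingers":1},
  {"travel":[-15,0,0],"delta_rot":[0,0,0],"fingers":1},
  {"travel":[-15,0,0],"delta_rot":[0,0,0],"fingers":1},
  {"travel":[-15,0,0],"delta_rot":[0,0,0],"fingers":1},
  {"travel":[-15,0,0],"delta_rot":[0,0,0],"fingers":1},
  {"travel":[-15,0,0],"delta_rot":[0,0,0],"fingers":1},
  {"travel":[-15,0,0],"delta_rot":[0,0,0],"fingers":1},
  {"travel":[-15,0,0],"delta_rot":[0,0,0],"fingers":1},
  {"travel":[-10,0,0],"delta_rot":[0,0,0],"fingers":1},
  {"travel":[0,0,-20],"delta_rot":[0,0,0],"fingers":1},
  {"travel":[0,0,-20],"delta_rot":[0,0,0],"fingers":1},
  {"travel":[0,0,0],"delta_rot":[0,0,0],"fingers":1},
])

```text
clock: 18.68
eef_pos: [592.4, -186.8, 101.0]
eef_rot: [3.138, 0.002, 1.625]
wrist_force: [-0.3, -0.2, -2.3]
finger_gap: 19.8
```

Request:
send_rows([
  {"travel":[-22.5,-17.5,0],"delta_rot":[0,0,0],"fingers":1},
  {"travel":[-22.5,-17.5,0],"delta_rot":[0,0,0],"fingers":1},
  {"travel":[-22.5,-17.5,0],"delta_rot":[0,0,0],"fingers":1},
  {"travel":[-22.5,-17.5,0],"delta_rot":[0,0,0],"fingers":1},
  {"travel":[-22.5,-17.5,0],"delta_rot":[0,0,0],"fingers":1},
  {"travel":[-22.5,-17.5,0],"delta_rot":[0,0,0],"fingers":1},
  {"travel":[-22.5,-17.5,0],"delta_rot":[0,0,0],"fingers":1},
  {"travel":[-22.5,-17.5,0],"delta_rot":[0,0,0],"fingers":1},
  {"travel":[0,0,0],"delta_rot":[0,0,0],"fingers":1},
  {"travel":[0,0,0],"delta_rot":[0,0,0],"fingers":1},
  {"travel":[0,0,0],"delta_rot":[0,0,0],"fingers":1},
])

```text
clock: 20.05
eef_pos: [461.6, -373.2, 98.1]
eef_rot: [3.142, -0.0, 1.625]
wrist_force: [-0.1, -0.2, -1.8]
finger_gap: 19.9
```

```bash
python3 - <<'E'
from h import *
s=manip.read_state(); print(s["clock"],s["eef_pos"].round(1),np.degrees(s["eef_rot"]).round(2))
for n in ("top","side"):
    c=shot(n); W=cloud(c); im=c["color"].astype(int)
    m=(im[...,0]-im[...,2]>50)&(W[...,0]>400)&(W[...,0]<520)&(W[...,1]>-450)&(W[...,1]<-200)&(W[...,2]>4)&(W[...,2]<140)
    P=W[m]
    for y in range(-420,-200,20):
        q=P[abs(P[:,1]-y)<7]
        if len(q)>8: print(n,y,"x",np.percentile(q[:,0],[3,97]).round(1),"z",np.percentile(q[:,2],[10,50,90]).round(1))
    for t in ("carrier","stick_nose"):
        for r in tip_of(t,n): print(n,t,round(r["confidence"],2),w(c,r["at"]).round(1))
E
```

```text
20.05 [ 461.6 -373.2   98.1] [ 1.800e+02 -1.000e-02  9.312e+01]
top -360 x [450.  469.4] z [121.8 124.9 127.1]
top -340 x [449.6 471.1] z [ 60.3  62.8 125.1]
top -320 x [447.6 469.6] z [60.1 62.1 64.7]
top -300 x [447.6 468.4] z [60.1 62.5 64.3]
top -280 x [446.3 468.6] z [60.1 62.1 64.2]
top -260 x [445.  467.3] z [60.  62.4 64.2]
top -240 x [443.7 466. ] z [60.1 62.3 64.1]
top -220 x [444.  464.5] z [60.3 62.1 64. ]
top stick_nose 0.9 [ 730.8 -198.6    3.7]
top stick_nose 0.77 [ 454.7 -226.7   57.8]
side -400 x [451.6 471.3] z [ 63.7  93.6 126.7]
side -380 x [450.2 453.5] z [ 59.9  71.4 104.5]
side -280 x [445.3 467.7] z [62.8 64.7 66.1]
side -260 x [444.4 466.5] z [62.3 64.2 65.9]
side -240 x [442.5 465.3] z [62.5 64.5 65.9]
side -220 x [442.7 459.7] z [62.8 64.2 65.3]
side stick_nose 0.7 [ 455.5 -221.7   53.6]
```

Request:
send_rows([
  {"travel":[0,0,15],"delta_rot":[0,0,0],"fingers":1},
  {"travel":[0,0,15],"delta_rot":[0,0,0],"fingers":1},
  {"travel":[0,0,12],"delta_rot":[0,0,0],"fingers":1},
  {"travel":[0,0,5],"delta_rot":[0,0,0],"fingers":1},
  {"travel":[0,0,3],"delta_rot":[0,0,0],"fingers":1},
  {"travel":[0,0,0],"delta_rot":[0,0,0],"fingers":1},
  {"travel":[0,0,0],"delta_rot":[0,0,0],"fingers":1},
  {"travel":[0,0,0],"delta_rot":[0,0,0],"fingers":0.3},
  {"travel":[0,0,0],"delta_rot":[0,0,0],"fingers":-0.3},
  {"travel":[0,0,0],"delta_rot":[0,0,0],"fingers":-1},
  {"travel":[0,0,0],"delta_rot":[0,0,0],"fingers":-1},
  {"travel":[0,0,0],"delta_rot":[0,0,0],"fingers":-1},
  {"travel":[0,0,0],"delta_rot":[0,0,0],"fingers":-1},
  {"travel":[0,0,0],"delta_rot":[0,0,0],"fingers":-1},
  {"travel":[0,0,0],"delta_rot":[0,0,0],"fingers":-1},
])

```text
clock: 22.22
eef_pos: [461.1, -374.0, 48.1]
eef_rot: [-3.142, -0.0, 1.624]
wrist_force: [-0.3, -0.1, -0.1]
finger_gap: 93.2
```

Request:
send_rows([
  {"travel":[0,0,-20],"delta_rot":[0,0,0],"fingers":-1},
  {"travel":[0,0,-30],"delta_rot":[0,0,0],"fingers":-1},
  {"travel":[0,0,-40],"delta_rot":[0,0,0],"fingers":-1},
  {"travel":[0,0,-40],"delta_rot":[0,0,0],"fingers":-1},
  {"travel":[0,0,-40],"delta_rot":[0,0,0],"fingers":-1},
  {"travel":[0,0,0],"delta_rot":[0,0,0],"fingers":-1},
  {"travel":[0,0,0],"delta_rot":[0,0,0],"fingers":-1},
])

```text
clock: 23.1
eef_pos: [460.8, -373.8, 218.1]
eef_rot: [-3.141, -0.0, 1.624]
wrist_force: [-0.1, 0.3, 1.0]
finger_gap: 94.3
```

```bash
python3 - <<'E'
from h import *
s=manip.read_state(); print(s["clock"],s["eef_pos"].round(1),s["finger_gap"])
for n in ("top","side"):
    c=shot(n); W=cloud(c); im=c["color"].astype(int); cv2.imwrite(f"pics/{n}5.png",c["color"][...,::-1])
    for t in ("carrier","stick_nose","stick_grip","station_home"):
        for r in tip_of(t,n): print(n,t,round(r["confidence"],2),w(c,r["at"]).round(1))
a=cv2.imread('pics/top5.png');b=cv2.imread('pics/side5.png')[80:280,170:370]
o=np.zeros((400,800,3),np.uint8);o[:200,:400]=cv2.resize(a[190:290,90:290],(400,200));o[200:,:400]=cv2.resize(a[170:350,170:530],(400,200));o[:,400:]=cv2.resize(b,(400,400))
cv2.imwrite("pics/c5.png",o)
E
```

```text
23.1 [ 460.8 -373.8  218.1] 94.28324940611985
top stick_nose 0.93 [ 452.7 -227.3    8.3]
top stick_nose 0.9 [ 732.2 -195.7    2.5]
top stick_grip 0.82 [ 462.6 -373.2   46.8]
top stick_grip 0.8 [766.9 -48.9  45.8]
side stick_nose 0.8 [ 456.5 -221.3    8.8]
side stick_grip 0.72 [ 457.7 -368.1   54.8]
```

View pics/c5.png

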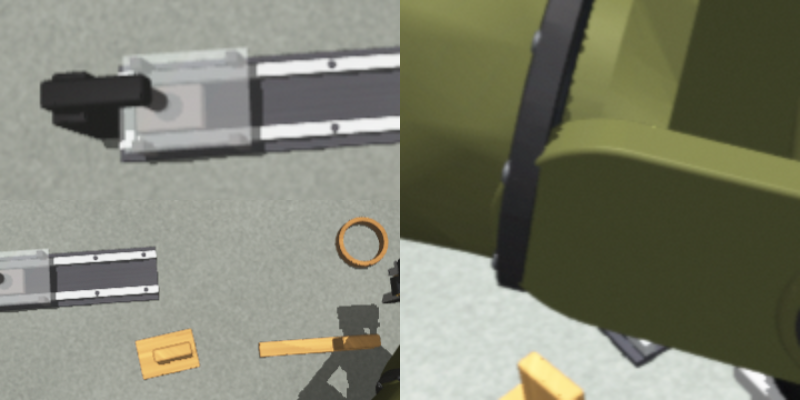

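Carrier is home under the guard (rear edge at crop column ~205, about where it was when pressed on the stop), and the stick lies flat on the table, released.

```bash
python3 -c "
from cell import manip
print(manip.sign_off())"
```

```text
the job is handed in; nothing more can be done
None
```

The carrier was pushed home against the end stop and the stick is back on the table, so I handed the job in at about 23 s; no verdict was given.

I gripped the rightmost slim stick by its upright grip and set its nose in the channel behind the carrier. I then pushed until the stop held it: about 11 N, with the tool no longer advancing. The stick was drawn out, laid down near where it started and released.

**Last checks:**
- **Stick:** the networks put its nose at about (454, -224, 8) mm and its grip at about (460, -371, 50) mm. That is flat on the table and well clear of the station.
- **Carrier:** the top picture shows it under the guard at the stop. Its rear edge is within about 1.5 pixels (roughly 3 mm) of where it was when pressed home.
- **Not confirmed:** the networks did not find the carrier under the guard, and the side camera was blocked by the arm. Its final place rests on the push force, the tool position and the top picture.

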